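Feel out the correctly set guide gap with a feeler blade

TASK

The setting block has three guide gaps that look alike from above: one is set too tight for the feeler blade, one too loose, and one is right, holding the blade with a springy drag. Take the blade from its holder, find the right gap by feel, and leave the blade standing fully home in it, shoulder down on the block, released. Do not disturb the loose things lying about.

Things in the scene. Friction and masses are not known exactly. Their poses are not given: they have to be found in the camera images.
- feeler_blade: black-handled feeler blade, 0.08 kg, upright in its holder. Origin: centre of the shoulder's underside; z up, y across the thickness. Below it the steel blade, 6 (y) x 24 (x) x 45 mm long, last 3 mm narrowed to 3 x 20. Shoulder 18 (y) x 34 (x) x 6 mm; then the handle, 12 (y) x 28 mm (x), 6 to 60 mm above the origin: grasp it from above across the 12 mm
- holder: fixed black parking holder, 60x44x50 mm on an 84x60 mm foot, with an upright pocket 28 (x) by 10 mm (y) open at the top; the blade's shoulder rests on its top, the axes agree. Origin: centre of the underside
- setting_block: fixed grey setting block with steel top, 60 (x) x 190 (y) x 70 mm. Origin: centre of the underside. Three mouths in the top, 30 (x) by 10 mm (y), at y = -60, 0, +60 mm. The blade enters straight down, its axes along the block's, either way round; home = shoulder on the top, tip 45 mm deep. The first 15 mm are the same free gap in all three; which gap is which varies and cannot be seen
- mouth_1 (a point): centre of the mouth at block y = -60 mm, on the top face. For whichever gap is the right one: 17 to 30 mm down the tip meets the ramp of a sprung pad (pushing along block -y, towards the fixed face); 5 to 15 N of push carries the blade on against lasting drag to the shoulder, and the pad then holds it with about 7 N
- mouth_2 (a point): centre of the mouth at block y = 0, on the top face. For whichever gap is too tight: the tip stops dead 20 to 27 mm down and no push below 25 N moves it further
- mouth_3 (a point): centre of the mouth at block y = +60 mm, on the top face. For whichever gap is too loose: the blade goes to the shoulder with no resistance and stands free
- side_cutters: red-handled side cutters, 144x55x13 mm, lying to the left of the block; a bystander, to be left alone
- tweezers: steel tweezers, 125x12x9 mm; a bystander, to be left alone
- housing_1: small white connector housing, 20x28x14 mm; a bystander, to be left alone
- housing_3: small white connector housing, 24x22x16 mm; a bystander, to be left alone
- bolt_1: small hex bolt standing on its head, 34 mm tall; a bystander, to be left alone

How it is judged (in metres and radians):
At the end, for the whole second after the job is handed in: The blade stands upright (within 0.1 rad) and still in a gap of the setting block, its shoulder within 3 mm of the block's top, released, and held there by the sprung pad (it presses on the block with more than 2.2 N, more than twice its own weight; only the right gap does this) (z of feeler_blade in the frame of setting_block between 0.067 and 0.073 m and x of feeler_blade in the frame of setting_block between -0.008 and 0.008 m and y of feeler_blade in the frame of setting_block between -0.07 and 0.07 m and angle between feeler_blade's own z axis and vertical below 0.1 rad and contact force between feeler_blade and setting_block above 2.2 N and linear speed of feeler_blade below 0.01 m/s and contact force between feeler_blade and the fingers below 0.1 N); the robot touches nothing.
It fails at once if a loose bystander is moved by more than 20 mm (distance of any of side_cutters, tweezers, housing_1, housing_3, bolt_1 from where it was at the start of the episode above 0.02 m).
It also fails if it takes over 58 s, if anything falls off the work surface, if the arm or the gripper's body presses on something with over 40 N, if the wrist force passes 120 N, or if a joint passes its speed limit or range.

ROBOT

A 6-joint arm with a two-finger parallel gripper is mounted at the origin on a cart in front of the work surface, level with it; the furniture and walls round the work are solid. World frame = base frame: x ahead of the robot, y to its left, z up, the work surface at z = 0. Lengths are in mm, angles in rad, forces in N, time in s.
With the tool pointing down it reaches from about 300 to 850 mm from the base axis. Payload 5.4 kg.
Tool frame: the origin (TCP) lies between the finger pads; the fingertips stand 8 mm ahead of it and the grasp point (between the pads) lies 11 mm behind it; z points along the fingers, y is the line along which they close (so a half turn about z gives the same grasp; the last joint's range is limited). The gripper opens to 85 mm and grips with 20 to 120 N. Pads are 22 mm wide; open, the fingers measure 114 mm over their backs; the gripper's body (76 mm by 85 mm) begins 54 mm behind the grasp point. The pads swing forward as they close: fully open they stand 13 mm farther back than shut.
Start: joints at [-1.427, 0.158, 1.597, -0, 1.386, -0.21], TCP at [199.193, -539.378, 239.299] pointing down, gripper open.
Joint ranges: [-2.91, 2.91], [-0.94, 2.29], [0.18, 2.7], [-1.29, 4.43], [0.17, 2.64], [-3, 3]. Speed limits (rad/s): [2.57, 2.57, 3.14, 3.14, 3.14, 3.14].

INTERFACE

Orientations are given as a unit quaternion [x, y, z, w].
In Python, from plant import manip gives the robot as it stands.
- The arm moves only by the shell command python3 steer.py FILE [FORCE], which reads ROWS from the file FILE. ROWS is a JSON list of rows, 1 to 20 of them, each of 5 numbers: dx, dy, dz in normalised numbers (1 is 800 mm), then a turn about the tool's z in fractions of the full range, 1 being pi/2 rad, then the finger opening in mm; each row is the pose to reach, as a shift and turn from the pose commanded when the command began, along the tool's axes at that moment; what a row does not reach only later rows make up. A row lasts 1/8 s, in which the tool goes at most 62.5 mm and 0.188 rad, less where a joint would pass 70% of its speed; a pose out of reach is approached as far as the arm can. The fingers move at their own pace and stop on an object; FORCE is the grip in N (left out, the last holds). Time passes only in rows, so rows that do not move let the fingers close. It prints the time, the measured TCP pose, the force, the opening and the grip force at its end. Input that does not fit is refused with a message, and nothing moves.
- manip.read_state(): the state, without advancing time (a new reading comes with each control period).
- manip.get_image(name): name is "scene" or "top"; returns the picture (384x512x3 uint8, red, green, blue); there is no depth.
- manip.camera_params(name): a dict with "fov_y" (degrees; the focal length in pixels is half the picture's height over the tangent of half this angle, whatever the lens; pixels are square), "cx", "cy" (the principal point, pixels), "R" (3x3) and "t" (3): a world point X has camera coordinates R X + t. Camera axes: x right, y down, z forward; pixel columns grow to the right and rows downward; lengths in mm; the calibration is good to about 2 mm. A picture is of the moment at which its call begins. camera_params takes no time and is no camera call.
- manip.job_done(): hands the job in; it is judged then, once.
The state is a dict: "clock": time; "q": joint angles; "qvel": joint speeds; "joint_efforts": joint torques, N m; "position": TCP position; "eef_rot": TCP orientation; "contact_force": force on the tool from outside, world axes, zero at the start; "wrist_torque": the same for the moment, N m; "grip_width": finger opening in mm; "gripper_force": force on a finger pad.
Only numpy, scipy, OpenCV 4.12 (cv2) and the standard library are available. Lean on these libraries where they do the work, as an engineer would, in place of code of your own. Each camera call takes 0.05 s, during which the arm holds its last target. There are 200 camera calls.

## Working session

There is one attempt and no reset: what is moved stays moved. The work goes in short steps, Python scripts to look and compute and a shell command to move; the robot and the scene stay as the last step left them, time stands still between calls to the robot, and variables do not carry over. Pictures are saved under pics/ and viewed, at most 10 in all, crops included, and the job is handed in when it is done.

```bash
ls; mkdir -p pics; python3 - <<'E'
from plant import manip
import cv2
s=manip.read_state();print(s)
for n in("scene","top"):
    cv2.imwrite(f"pics/{n}0.png",manip.get_image(n)[:,:,::-1]);print(n,manip.camera_params(n))
E
```

```text
pics
plant.py
steer.py
{'clock': 0.0, 'q': array([-1.42708806e+00,  1.59047571e-01,  1.59824383e+00, -3.25547045e-06,
        1.38622052e+00, -2.10116217e-01]), 'qvel': array([ 0.00028138,  0.0016625 ,  0.0001476 , -0.00089872,  0.00026778,
       -0.00050162]), 'joint_efforts': array([-2.21465284e-04, -3.96013355e+01, -3.31428730e+01, -3.69001309e-04,
        8.40459019e-03, -5.00062072e-06]), 'position': array([ 199.11385565, -538.78962938,  238.31192341]), 'eef_rot': array([ 9.84391296e-01,  1.75991066e-01,  3.02587736e-05, -9.59154578e-04]), 'contact_force': array([ 0.08245691,  0.66943676, -0.7532643 ]), 'wrist_torque': array([0.00877675, 0.01548496, 0.00616299]), 'gripper_force': 0.0, 'grip_width': 85.57134310313833}
scene {'fov_y': 51.367138599567376, 'cx': 251.56962804584037, 'cy': 192.37744091633272, 'R': array([[-0.44737002, -0.89434278,  0.00332421],
       [-0.45126411,  0.2225201 , -0.86420224],
       [ 0.77215333, -0.38811827, -0.50313362]]), 't': array([201.81946944, 323.3605175 , 550.12876662])}
top {'fov_y': 48.65084991819533, 'cx': 251.90614513958894, 'cy': 193.6070103953815, 'R': array([[ 0.01366664, -0.99973688, -0.01842247],
       [-0.99358824, -0.01151003, -0.11247191],
       [ 0.11223028,  0.01984146, -0.99348411]]), 't': array([-47.11066525, 537.64778429, 982.27327588])}
```

View pics/scene0.png

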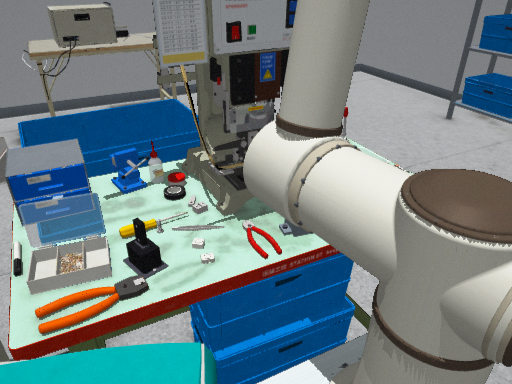

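View pics/top0.png

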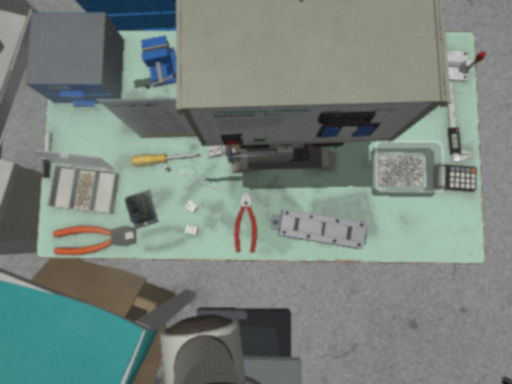

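```bash
python3 - <<'E'
import cv2,numpy as np
t=cv2.imread("pics/top0.png");s=cv2.imread("pics/scene0.png")
a=cv2.resize(t[185:265,265:375],None,fx=7,fy=7,interpolation=cv2.INTER_CUBIC)[:300*2,:]
cv2.imwrite("pics/blk.png",a)
b=cv2.resize(t[180:235,110:170],(480,440),interpolation=cv2.INTER_CUBIC)
c=cv2.resize(s[210:285,115:170],(320,440),interpolation=cv2.INTER_CUBIC)
cv2.imwrite("pics/hold.png",np.hstack([b,c]))
E
```

```text
(no output)
```

View pics/blk.png

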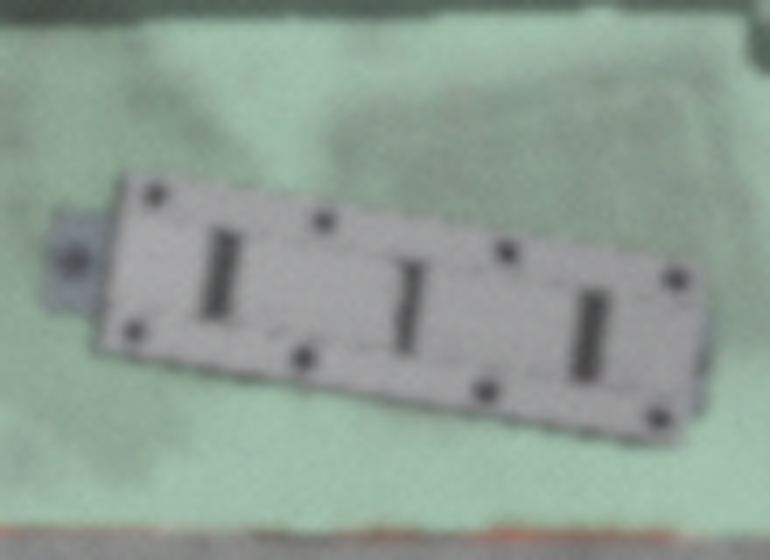

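View pics/hold.png

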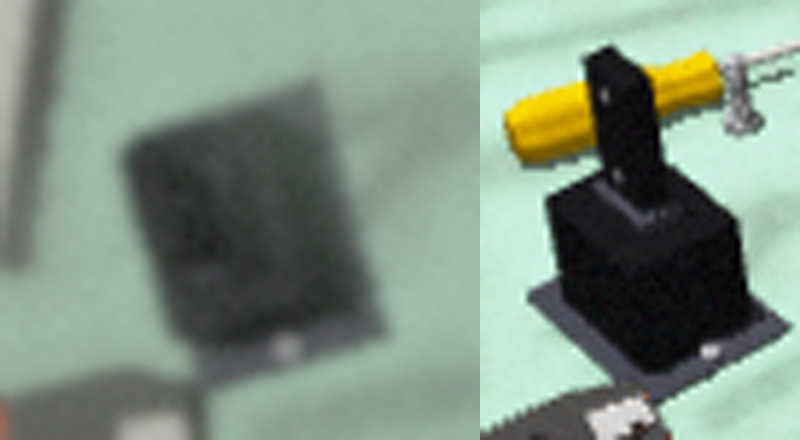

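```bash
cat > h.py <<'E'
import numpy as np,cv2
from plant import manip
from scipy.spatial.transform import Rotation as Ro
def cam(n):
    p=manip.camera_params(n);return 192/np.tan(np.radians(p['fov_y']/2)),p['cx'],p['cy'],np.array(p['R']),np.array(p['t'])
def ray(n,u,v,z):
    f,cx,cy,R,t=cam(n);C=-R.T@t;d=R.T@np.array([(u-cx)/f,(v-cy)/f,1]);return C+d*(z-C[2])/d[2]
def proj(n,X):
    f,cx,cy,R,t=cam(n);c=R@np.asarray(X,float)+t;return np.array([cx+f*c[0]/c[2],cy+f*c[1]/c[2]])
def go(X,yaw):
    "tool-frame dx dy dz turn to reach X with tool x axis (mod pi) at world yaw"
    s=manip.read_state();R=Ro.from_quat(s['eef_rot']).as_matrix();y0=np.arctan2(R[1,0],R[0,0])
    d=(yaw-y0+np.pi/2)%np.pi-np.pi/2
    print('pos',s['position'].round(1),'yaw',y0.round(3),'q',s['q'].round(2),'delta',(R.T@(np.array(X)-s['position'])).round(1),'turn',round(-d,3))
E
python3 - <<'E'
from h import *
t=cv2.imread("pics/top0.png");g=cv2.cvtColor(t,cv2.COLOR_BGR2GRAY).astype(float)
px=lambda u,v:((u+.5)/7-.5+265,(v+.5)/7-.5+185)
def cen(u,v,w,h):
    x,y=px(u,v)
    for _ in range(3):
        xi,yi=int(round(x)),int(round(y));P=g[yi-h:yi+h+1,xi-w:xi+w+1];W=np.clip(np.percentile(P,75)-15-P,0,None)
        Y,X=np.mgrid[yi-h:yi+h+1,xi-w:xi+w+1];x,y=(W*X).sum()/W.sum(),(W*Y).sum()/W.sum()
    return x,y
sc=[(155,195),(323,222),(507,252),(676,279),(134,332),(303,358),(486,392),(658,418)]
S=np.array([ray("top",*cen(*p,2,2),70)[:2] for p in sc]);M=np.array([ray("top",*cen(*p,4,8),70)[:2] for p in[(219,275),(409,307),(589,336)]])
print(S.round(1),S.mean(0),M.round(1),M.mean(0))
for P in(S[:4],S[4:],M): d=P[0]-P[-1];print(np.hypot(*d),np.degrees(np.arctan2(-d[0],d[1])))
q=lambda u,v:((u-480+.5)/5.818-.5+115,(v+.5)/5.867-.5+210)
for z,pp in((50,[(548,200),(630,265),(737,222)]),(110,[(585,62),(607,46),(652,80),(632,98)]),(4,[(527,295),(790,325)])):
    print(z,[ray("scene",*q(*p),z)[:2].round(1) for p in pp])
# foot in top view
r=lambda u,v:((u+.5)/8-.5+110,(v+.5)/8-.5+180)
print([ray("top",*r(*p),4)[:2].round(1) for p in[(320,78),(387,330),(203,387)]],[ray("top",*r(*p),50)[:2].round(1) for p in[(125,155),(178,340)]])
E
```

```text
[[ 491.6 -121. ]
 [ 483.7 -175.6]
 [ 474.4 -234.6]
 [ 466.3 -288.7]
 [ 447.2 -114.3]
 [ 439.3 -168.9]
 [ 429.3 -227.5]
 [ 421.7 -282.8]] [ 456.69554998 -201.67038214] [[ 465.7 -142.2]
 [ 457.  -202.9]
 [ 447.6 -260.8]] [ 456.76529414 -201.9469112 ]
169.6590695125705 -8.58443169925998
170.42273402328075 -8.615958981820354
119.92509197199345 -8.674898823040209
50 [array([513.7, 257.3]), array([465.1, 239.6]), array([471.9, 200.7])]
110 [array([501.6, 238.2]), array([508. , 229.3]), array([480.9, 220.3]), array([473.5, 228.8])]
4 [array([524.2, 269.7]), array([465.5, 188.4])]
[array([548.8, 212. ]), array([471.8, 188.3]), array([453.7, 243.9])] [array([519.9, 256.3]), array([466. , 238.2])]
```

```bash
cat > ov.py <<'E'
from h import *
def boxpts(c,yaw,lx,ly,z):
    R=np.array([[np.cos(yaw),-np.sin(yaw)],[np.sin(yaw),np.cos(yaw)]])
    return [np.r_[R@np.array([a*lx/2,b*ly/2])+c,z] for a,b in((1,1),(1,-1),(-1,-1),(-1,1))]
def draw(im,n,x0,y0,k,boxes,crop):
    a=cv2.resize(im[y0:crop[1],x0:crop[0]],None,fx=k,fy=k,interpolation=cv2.INTER_CUBIC);a=np.clip(a.astype(float)*1.8,0,255).astype(np.uint8)
    for b,col in boxes:
        p=np.array([(proj(n,X)-[x0,y0]+.5)*k-.5 for X in b]);cv2.polylines(a,[p.round().astype(int)],True,col,1)
    return a
E
python3 - <<'E'
from ov import *
c=np.array([496,228.]);y=.31
B=[(boxpts(c,y,84,60,4),(0,0,255)),(boxpts(c,y,60,44,50),(0,255,255)),(boxpts(c,y,28,12,110),(255,255,0)),(boxpts(c,y,34,18,56),(255,0,255))]
a=draw(cv2.imread("pics/top0.png"),"top",115,180,8,B,(165,240));b=draw(cv2.imread("pics/scene0.png"),"scene",115,210,6.4,B,(173,285))
cv2.imwrite("pics/ov1.png",np.hstack([a,b[:480]]));print(a.shape,b.shape)
E
```

```text
(480, 400, 3) (480, 371, 3)
```

View pics/ov1.png

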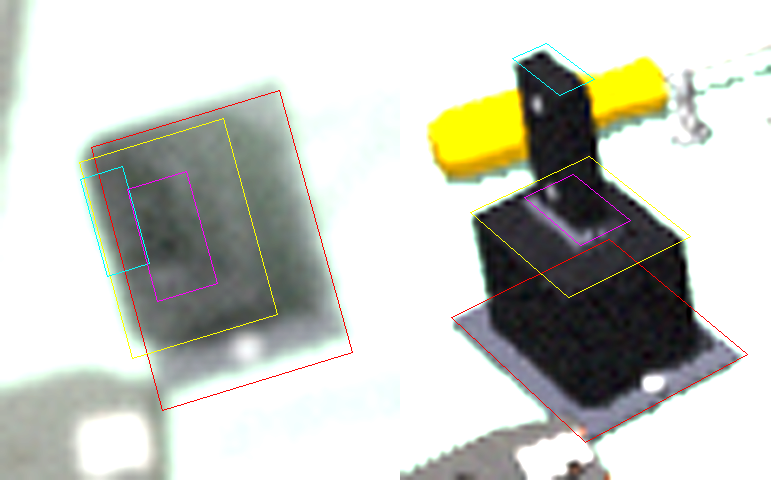

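```bash
python3 - <<'E'
from h import *
go([498,228.5,200],.31);go([498,228.5,80],.31)
E
```

```text
pos [ 199.1 -538.8  238.4] yaw 0.354 q [-1.43  0.16  1.6   0.    1.39 -0.21] delta [ 546.2 -616.2   39.7] turn 0.044
pos [ 199.1 -538.8  238.4] yaw 0.354 q [-1.43  0.16  1.6   0.    1.39 -0.21] delta [ 546.2 -616.   159.7] turn 0.044
```

The rows are not in the units I measure in: shifts go in shares of 800 mm and turns go in shares of pi/2 rad. I convert before sending: -616 mm / 800 = -0.77, 120 mm / 800 = 0.15, 0.044 rad / 1.5708 = 0.028.

```bash
echo '[[0.075, -0.085, 0.0063, 0, 85], [0.15, -0.17, 0.0125, 0, 85], [0.225, -0.2538, 0.0188, 0, 85], [0.3, -0.3388, 0.025, 0.0127, 85], [0.375, -0.4225, 0.0313, 0.0127, 85], [0.45, -0.5075, 0.0375, 0.0191, 85], [0.525, -0.5925, 0.05, 0.0255, 85], [0.6, -0.6763, 0.05, 0.028, 85], [0.6825, -0.77, 0.05, 0.028, 85], [0.6825, -0.77, 0.05, 0.028, 85], [0.6825, -0.77, 0.05, 0.028, 85], [0.6825, -0.77, 0.05, 0.028, 85], [0.6825, -0.77, 0.05, 0.028, 85], [0.6825, -0.77, 0.05, 0.028, 85], [0.6825, -0.77, 0.05, 0.028, 85]]' > mv.in && python3 steer.py mv.in 30
python3 - <<'E'
from h import *
go([498,228.5,80],.31)
E
```

```text
clock: 1.98
position: [497.5, 227.7, 198.7]
eef_rot: [0.988, 0.155, -0.001, 0.0]
contact_force: [0.5, -0.3, 0.0]
grip_width: 85.1
gripper_force: 0.0
pos [497.5 227.7 198.7] yaw 0.311 q [ 0.21  0.12  1.72 -0.    1.3   1.47] delta [  0.8  -0.6 118.7] turn 0.001
```

Scaled: 119 mm / 800 = 0.1488, 110 mm / 800 = 0.1375.

```bash
echo '[[0.0013, -0.0013, 0.075, 0, 85], [0.0013, -0.0013, 0.1375, 0, 85], [0.0013, -0.0013, 0.1488, 0, 85], [0.0013, -0.0013, 0.1488, 0, 85], [0.0013, -0.0013, 0.1488, 0, 30], [0.0013, -0.0013, 0.1488, 0, 8], [0.0013, -0.0013, 0.1488, 0, 8], [0.0013, -0.0013, 0.1488, 0, 8], [0.0013, -0.0013, 0.1488, 0, 8], [0.0013, -0.0013, 0.1488, 0, 8], [0.0013, -0.0013, 0.1488, 0, 8], [0.0013, -0.0013, 0.1488, 0, 8]]' > mv.in && python3 steer.py mv.in 40
```

```text
clock: 3.48
position: [498.9, 229.0, 80.7]
eef_rot: [0.988, 0.154, 0.0, -0.0]
contact_force: [-0.0, 0.8, 5.5]
grip_width: 11.8
gripper_force: 41.4
```

Scaled: -87 mm / 800 = -0.1088, -60 mm / 800 = -0.075.

```bash
echo '[[0, 0, -0.0375, 0, 8], [0, 0, -0.075, 0, 8], [0, 0, -0.1088, 0, 8], [0, 0, -0.1088, 0, 8]]' > mv.in && python3 steer.py mv.in 
python3 - <<'E'
from h import *
go([465.7,-142.5,165],-.15)
E
```

```text
clock: 3.98
position: [499.9, 229.1, 168.9]
eef_rot: [0.988, 0.154, 0.002, -0.0]
contact_force: [0.5, 0.4, -0.9]
grip_width: 11.4
gripper_force: 40.7
pos [499.9 229.1 168.9] yaw 0.31 q [ 0.21  0.16  1.74 -0.    1.24  1.47] delta [-145.9  343.5    3.4] turn 0.46
```

Scaled: 343 mm / 800 = 0.4288, 286 mm / 800 = 0.3575, 0.46 rad / 1.5708 = 0.2928.

```bash
echo '[[-0.03, 0.0713, 0, 0.0637, 8], [-0.06, 0.1425, 0, 0.1273, 8], [-0.09, 0.215, 0, 0.191, 8], [-0.1213, 0.2863, 0, 0.2546, 8], [-0.1513, 0.3575, 0.0013, 0.2928, 8], [-0.1825, 0.4288, 0.0038, 0.2928, 8], [-0.1825, 0.4288, 0.0038, 0.2928, 8], [-0.1825, 0.4288, 0.0038, 0.2928, 8], [-0.1825, 0.4288, 0.0038, 0.2928, 8]]' > mv.in && python3 steer.py mv.in
python3 - <<'E'
from ov import *
go([465.7,-142.5,165],-.15)
p=manip.read_state()['position'];c=p[:2];y=-.15;z=p[2]-30
ims={n:manip.get_image(n)[:,:,::-1].copy() for n in("top","scene")}
for n in ims: cv2.imwrite(f"pics/{n}1.png",ims[n])
bc=np.array([456.7,-201.8]);u=np.array([.1495,.9888])
B=[(boxpts(bc,y,60,190,70),(0,0,255))]+[(boxpts(bc+k*u,y,30,10,70),(0,255,255)) for k in(-60,0,60)]+[(boxpts(c,y,34,18,z),(255,0,255)),(boxpts(c,y,24,6,z-45),(0,160,0))]
pr=proj("scene",[*bc,70]);x0,y0=int(pr[0]-40),int(pr[1]-55);print(pr)
a=draw(ims["scene"],"scene",x0,y0,7,B,(x0+75,y0+80))
pr=proj("top",[*bc,70]);x0,y0=int(pr[0]-50),int(pr[1]-25);a2=draw(ims["top"],"top",x0,y0,2.6,B,(x0+100,y0+80)) 
h=max(a.shape[0],a2.shape[0]);a2=cv2.copyMakeBorder(a2,0,h-a2.shape[0],0,0,0);a=cv2.copyMakeBorder(a,0,h-a.shape[0],0,0,0)
cv2.imwrite("pics/ov2.png",np.hstack([a,a2]));print(a.shape,a2.shape)
E
```

```text
clock: 5.1
position: [463.9, -140.7, 163.4]
eef_rot: [0.997, -0.074, -0.001, -0.0]
contact_force: [0.5, -0.3, -1.3]
grip_width: 11.3
gripper_force: 40.7
pos [ 463.9 -140.7  163.4] yaw -0.148 q [-0.54 -0.    1.92  0.    1.22  1.17] delta [ 2.1  1.5 -1.6] turn 0.002
[326.79224292 197.38737547]
(560, 525, 3) (560, 260, 3)
```

View pics/ov2.png

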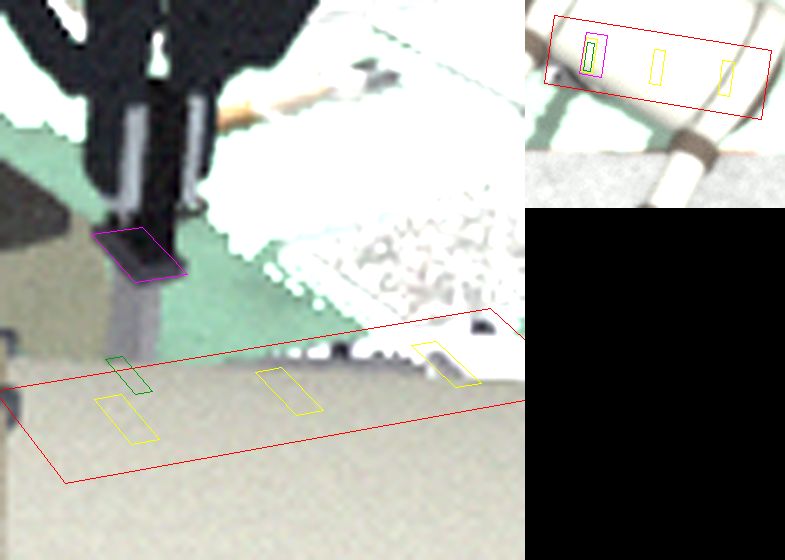

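Scaled: 15 mm / 800 = 0.0188, 1.5 mm / 800 = 0.0019.

```bash
echo '[[0.0025, 0.0019, 0, 0, 8], [0.0025, 0.0019, 0.0075, 0, 8], [0.0025, 0.0019, 0.015, 0, 8], [0.0025, 0.0019, 0.0188, 0, 8], [0.0025, 0.0019, 0.0188, 0, 8]]' > mv.in && python3 steer.py mv.in 60;  echo '[[0, 0, 0.005, 0, 8], [0, 0, 0.01, 0, 8], [0, 0, 0.01, 0, 8]]' > mv.in && python3 steer.py mv.in; python3 - <<'E'
from h import *
go([465.7,-142.5,165],-.15)
E
```

```text
clock: 5.82
position: [465.6, -143.9, 148.8]
eef_rot: [0.997, -0.075, -0.0, -0.0]
contact_force: [-0.1, 0.8, -1.4]
grip_width: 11.1
gripper_force: 62.0
clock: 6.2
position: [465.6, -143.9, 140.8]
eef_rot: [0.997, -0.075, -0.0, -0.0]
contact_force: [-0.1, 0.4, -0.9]
grip_width: 11.4
gripper_force: 62.1
pos [ 465.6 -143.9  140.8] yaw -0.15 q [-0.55  0.03  1.94  0.    1.17  1.17] delta [ -0.1  -1.4 -24.2] turn -0.0
```

Scaled: 8 mm / 800 = 0.01, 4 mm / 800 = 0.005.

```bash
echo '[[0, -0.0016, 0, 0, 8], [0, -0.0016, 0, 0, 8], [0, -0.0016, 0.005, 0, 8], [0, -0.0016, 0.01, 0, 8], [0, -0.0016, 0.01, 0, 8]]' > mv.in && python3 steer.py mv.in;echo '[[0, 0, 0.0025, 0, 8], [0, 0, 0.005, 0, 8], [0, 0, 0.005, 0, 8]]' > mv.in && python3 steer.py mv.in
```

```text
clock: 6.82
position: [465.8, -142.6, 132.7]
eef_rot: [0.997, -0.075, -0.0, -0.0]
contact_force: [-0.1, 0.5, -1.0]
grip_width: 11.4
gripper_force: 62.1
clock: 7.2
position: [466.0, -142.7, 129.1]
eef_rot: [0.997, -0.075, -0.0, -0.0]
contact_force: [0.1, -0.1, -0.7]
grip_width: 11.2
gripper_force: 62.1
```

Scaled: 3 mm / 800 = 0.0038, 2 mm / 800 = 0.0025.

```bash
for i in 1 ; do echo '[[0, 0, 0.0025, 0, 8], [0, 0, 0.0038, 0, 8], [0, 0, 0.0038, 0, 8]]' > mv.in && python3 steer.py mv.in; echo '[[0, 0, 0.0025, 0, 8], [0, 0, 0.0038, 0, 8], [0, 0, 0.0038, 0, 8]]' > mv.in && python3 steer.py mv.in; echo '[[0, 0, 0.0025, 0, 8], [0, 0, 0.0038, 0, 8], [0, 0, 0.0038, 0, 8]]' > mv.in && python3 steer.py mv.in; done
```

```text
clock: 7.58
position: [466.1, -142.8, 126.2]
eef_rot: [0.997, -0.075, 0.0, -0.0]
contact_force: [0.8, 0.2, -1.2]
grip_width: 11.4
gripper_force: 62.1
clock: 7.95
position: [466.1, -142.8, 123.2]
eef_rot: [0.997, -0.075, -0.0, -0.0]
contact_force: [0.2, 0.2, -0.2]
grip_width: 10.8
gripper_force: 62.1
clock: 8.32
position: [466.1, -143.0, 120.3]
eef_rot: [0.997, -0.075, 0.0, 0.0]
contact_force: [-0.7, -0.2, -0.6]
grip_width: 11.3
gripper_force: 62.2
```

Scaled: 3 mm / 800 = 0.0038, 2 mm / 800 = 0.0025.

```bash
for i in 1 ; do echo '[[0, 0, 0.0025, 0, 8], [0, 0, 0.0038, 0, 8], [0, 0, 0.0038, 0, 8]]' > mv.in && python3 steer.py mv.in; echo '[[0, 0, 0.0025, 0, 8], [0, 0, 0.0038, 0, 8], [0, 0, 0.0038, 0, 8]]' > mv.in && python3 steer.py mv.in; echo '[[0, 0, 0.0025, 0, 8], [0, 0, 0.0038, 0, 8], [0, 0, 0.0038, 0, 8]]' > mv.in && python3 steer.py mv.in; done
```

```text
clock: 8.7
position: [466.1, -143.4, 117.6]
eef_rot: [0.997, -0.075, 0.0, 0.001]
contact_force: [-1.7, -3.7, 3.8]
grip_width: 11.4
gripper_force: 62.7
clock: 9.07
position: [466.1, -143.7, 114.8]
eef_rot: [0.997, -0.075, 0.0, 0.001]
contact_force: [-3.1, -5.0, 4.9]
grip_width: 11.0
gripper_force: 62.9
clock: 9.45
position: [466.1, -143.9, 111.9]
eef_rot: [0.997, -0.075, 0.0, 0.001]
contact_force: [-3.4, -4.3, 5.1]
grip_width: 11.3
gripper_force: 63.0
```

Scaled: 4 mm / 800 = 0.005, 2 mm / 800 = 0.0025.

```bash
for i in 1 ; do echo '[[0, 0, 0.0025, 0, 8], [0, 0, 0.005, 0, 8], [0, 0, 0.005, 0, 8]]' > mv.in && python3 steer.py mv.in; echo '[[0, 0, 0.0025, 0, 8], [0, 0, 0.005, 0, 8], [0, 0, 0.005, 0, 8]]' > mv.in && python3 steer.py mv.in; echo '[[0, 0, 0.0025, 0, 8], [0, 0, 0.0038, 0, 8], [0, 0, 0.0038, 0, 8]]' > mv.in && python3 steer.py mv.in; done
```

```text
clock: 9.82
position: [466.1, -143.9, 107.7]
eef_rot: [0.997, -0.075, 0.0, 0.001]
contact_force: [-3.4, -6.7, 2.9]
grip_width: 11.5
gripper_force: 62.6
clock: 10.2
position: [466.0, -143.9, 103.4]
eef_rot: [0.997, -0.075, 0.0, 0.001]
contact_force: [-3.2, -6.2, 1.6]
grip_width: 11.7
gripper_force: 62.5
clock: 10.58
position: [466.1, -144.0, 100.8]
eef_rot: [0.997, -0.075, 0.0, 0.001]
contact_force: [-4.0, -5.7, 5.4]
grip_width: 11.4
gripper_force: 63.0
```

Scaled: 3 mm / 800 = 0.0038, 1.5 mm / 800 = 0.0019.

```bash
echo '[[0, 0, 0.0019, 0, 8], [0, 0, 0.0038, 0, 8], [0, 0, 0.0038, 0, 8]]' > mv.in && python3 steer.py mv.in; echo '[[0, 0.0013, 0, 0, 8], [0, 0.0013, 0, 0, 8]]' > mv.in && python3 steer.py mv.in; echo '[[0, 0.0013, 0, 0, 8], [0, 0.0013, 0, 0, 8]]' > mv.in && python3 steer.py mv.in; echo '[[0, 0.0013, 0, 0, 8], [0, 0.0013, 0, 0, 8]]' > mv.in && python3 steer.py mv.in
```

```text
clock: 10.95
position: [466.6, -144.1, 100.7]
eef_rot: [0.997, -0.075, 0.0, 0.001]
contact_force: [-12.1, -1.8, 24.8]
grip_width: 11.4
gripper_force: 66.2
clock: 11.2
position: [466.6, -144.2, 100.6]
eef_rot: [0.997, -0.075, 0.0, 0.0]
contact_force: [-11.6, 3.6, 26.5]
grip_width: 11.1
gripper_force: 66.3
clock: 11.45
position: [466.6, -144.4, 100.6]
eef_rot: [0.997, -0.075, 0.0, -0.001]
contact_force: [-10.6, 4.9, 27.3]
grip_width: 11.4
gripper_force: 66.5
clock: 11.7
position: [466.6, -144.6, 100.6]
eef_rot: [0.997, -0.075, 0.0, -0.001]
contact_force: [-9.4, 7.6, 28.4]
grip_width: 11.7
gripper_force: 66.7
```

Scaled: -5 mm / 800 = -0.0063.

```bash
echo '[[0, 0, -0.0063, 0, 8], [0, 0, -0.0063, 0, 8], [0, 0, -0.0063, 0, 8]]' > mv.in && python3 steer.py mv.in; for k in 1; do echo '[[0, -0.0013, 0, 0, 8], [0, -0.0013, 0, 0, 8]]' > mv.in && python3 steer.py mv.in;echo '[[0, -0.0013, 0, 0, 8], [0, -0.0013, 0, 0, 8]]' > mv.in && python3 steer.py mv.in;echo '[[0, -0.0013, 0, 0, 8], [0, -0.0013, 0, 0, 8]]' > mv.in && python3 steer.py mv.in;echo '[[0, -0.0013, 0, 0, 8], [0, -0.0013, 0, 0, 8]]' > mv.in && python3 steer.py mv.in; echo '[[0, -0.0013, 0, 0, 8], [0, -0.0013, 0, 0, 8]]' > mv.in && python3 steer.py mv.in; done | egrep 'pos|cont'
```

```text
clock: 12.08
position: [465.6, -144.6, 102.0]
eef_rot: [0.997, -0.075, -0.0, -0.001]
contact_force: [-0.1, 5.9, 3.3]
grip_width: 11.4
gripper_force: 62.9
position: [465.7, -144.5, 102.1]
contact_force: [-1.0, 2.6, 1.5]
position: [465.7, -144.2, 102.1]
contact_force: [-0.9, -0.7, -1.4]
position: [465.8, -143.8, 102.1]
contact_force: [-2.2, -4.7, -3.0]
position: [465.9, -143.4, 102.2]
contact_force: [-1.1, -6.0, -3.9]
position: [466.0, -142.6, 102.2]
contact_force: [-3.0, -7.2, -2.4]
```

Scaled: 4 mm / 800 = 0.005, 3 mm / 800 = 0.0038.

```bash
echo '[[0, 0.0034, 0, 0, 8], [0, 0.0034, 0, 0, 8], [0, 0.0034, 0.0038, 0, 8], [0, 0.0034, 0.005, 0, 8], [0, 0.0034, 0.005, 0, 8]]' > mv.in && python3 steer.py mv.in; echo '[[0, 0, 0, 0, 20], [0, 0, 0, 0, 30], [0, 0, 0, 0, 30], [0, 0, 0, 0, 30], [0, 0, 0, 0, 30]]' > mv.in && python3 steer.py mv.in 20; echo '[[0, 0, -0.0375, 0, 40], [0, 0, -0.1, 0, 40], [0, 0, -0.15, 0, 40], [0, 0, -0.15, 0, 40]]' > mv.in && python3 steer.py mv.in
```

```text
clock: 13.95
position: [466.5, -144.2, 100.7]
eef_rot: [0.997, -0.075, 0.0, 0.001]
contact_force: [-7.5, -0.7, 16.5]
grip_width: 11.2
gripper_force: 64.9
clock: 14.58
position: [465.9, -143.4, 98.2]
eef_rot: [0.997, -0.075, -0.0, -0.0]
contact_force: [-0.4, 0.1, 0.9]
grip_width: 30.2
gripper_force: 0.0
clock: 15.08
position: [468.1, -144.7, 222.2]
eef_rot: [0.997, -0.075, 0.004, 0.002]
contact_force: [0.0, 0.1, -0.2]
grip_width: 40.1
gripper_force: 0.0
```

Scaled: -370 mm / 800 = -0.4625, -310 mm / 800 = -0.3875.

```bash
echo '[[0, -0.0775, 0, 0, 40], [0, -0.155, 0, 0, 40], [0, -0.2325, 0, 0, 40], [0, -0.31, 0, 0, 40], [0, -0.3875, 0, 0, 40], [0, -0.4625, 0, 0, 40], [0, -0.4625, 0, 0, 40], [0, -0.4625, 0, 0, 40], [0, -0.4625, 0, 0, 40]]' > mv.in && python3 steer.py mv.in
python3 - <<'E'
from ov import *
ims={n:manip.get_image(n)[:,:,::-1].copy() for n in("top","scene")}
y=-.15;bc=np.array([456.7,-201.8]);u=np.array([.1495,.9888]);c=bc+60*u
B=[(boxpts(c,y,34,18,76),(255,0,255)),(boxpts(c,y,28,12,130),(0,160,255))]
pr=proj("scene",[*bc,70]);x0,y0=int(pr[0]-40),int(pr[1]-45);a=draw(ims["scene"],"scene",x0,y0,6,B,(x0+70,y0+75))
pr=proj("top",[*bc,70]);x0,y0=int(pr[0]-50),int(pr[1]-45);a2=draw(ims["top"],"top",x0,y0,3.75,B,(x0+100,y0+120))
cv2.imwrite("pics/ov3.png",np.hstack([a,a2[:450]]));print(a.shape,a2.shape)
E
```

```text
clock: 16.2
position: [521.2, 221.0, 217.7]
eef_rot: [0.997, -0.076, -0.001, 0.0]
contact_force: [0.8, 0.7, 0.2]
grip_width: 39.5
gripper_force: 0.0
(450, 420, 3) (450, 375, 3)
```

View pics/ov3.png

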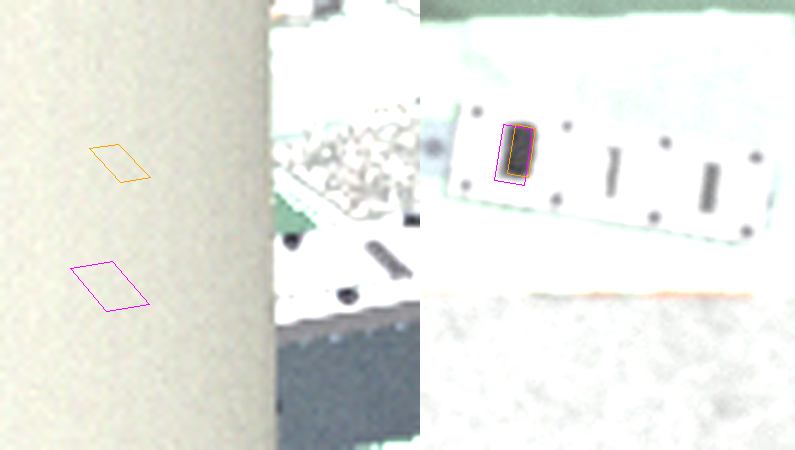

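```bash
python3 -c "
from plant import manip
print(manip.job_done())"
```

```text
the job is handed in; nothing more can be done
None
```

I left the blade released and standing fully home in the left-hand gap (seen from the robot), which by feel was the right one: springy resistance from about 26 mm down and about 7 N of sideways push. The job was handed in at about 16 s of the 58 s allowed; I tried no other gap, and the verdict was not shown.

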